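# Depth check of a pipe socket

### The arm

A 6-joint arm with a two-finger parallel gripper is mounted at the origin on the work surface. World frame = base frame: x ahead of the robot, y to its left, z up, the work surface at z = 0. Lengths are in m, angles in rad, forces in N, time in s.
With the tool pointing down it reaches from about 0.375 to 0.9 m from the base axis. Payload 3.1 kg.
Tool frame: the origin (TCP) lies between the finger pads; the fingertips stand manip.nose_length ahead of it and the grasp point (between the pads) lies 5 mm behind it (manip.nose_length is the distance from the TCP to the fingertips, in m); z points along the fingers, y is the line along which they close (so a half turn about z gives the same grasp; the last joint's range is limited). The gripper opens to 85 mm and grips with 20 to 120 N. Pads are 22 mm wide; open, the fingers measure 114 mm over their backs; the gripper's body (76 mm by 85 mm) begins 54 mm behind the grasp point. The pads swing forward as they close: fully open they stand 13 mm farther back than shut.
Start: joints at [-1.321, 0.527, 1.433, -0, 1.181, -0.178], TCP at [0.259, -0.569, 0.245] pointing down, gripper open.
Joint ranges: [-3.08, 3.08], [-0.75, 2.2], [0.22, 2.44], [-1.43, 4.57], [0, 2.65], [-2.85, 2.85]. Speed limits (rad/s): [2.79, 2.79, 3.14, 3.14, 3.14, 3.14].

### API

Orientations are given as a unit quaternion [x, y, z, w].
In Python, from station import monitor, eyes, job, manip gives the robot as it stands.
- The arm moves only by the shell command python3 -m pendant 'ROWS' [FORCE]. ROWS is JSON, a list that holds one entry, the list of rows, each a list of 7 numbers: the shift along the tool's x, y, z as a fraction of full scale, then the turn, a rotation vector about the tool's x, y, z as a fraction of full scale, then the opening, from 0 (shut) to 1 (fully open). A call has 1 to 20 rows; each row shifts and turns the commanded pose from where the row before left it, along the tool's axes as they then stand; what a row does not reach is not made up. Full scale, the value 1, is 800 mm for a shift and 0.12 rad for a turn. A row lasts 1/10 s, in which the tool goes at most 50 mm and 8.59 degrees, less where a joint would pass 70% of its speed; a pose out of reach is approached as far as the arm can. A call with a number of a shift or a turn outside -1 to 1 is refused whole. A call with a gripper value outside its range is refused whole. The fingers move at their own pace and stop on an object; FORCE is the grip in N (left out, the last holds). Time passes only in rows, so rows that do not move let the fingers close. It gives the time, the measured TCP pose, the force, the opening and the grip force at its end, in the units of the state.
- monitor.sense(): the state, without advancing time (a new reading comes with each control period).
- eyes.snapshot(name): name is "scene" or "side" or "wrist"; returns a dict with "pixels" (384x512x3 uint8, red, green, blue), "depth" (384x512 float32, m along the optical axis (not along the pixel's ray), 0 where there is no reading), "intrinsics" (3x3 intrinsics, pixels), "eye" and "attitude" of the camera in the world. Camera axes: x right, y down, z forward; pixel columns grow to the right and rows downward; lengths in m; the calibration is good to about 2 mm. The wrist camera is an equidistant fisheye: a pixel r from the principal point sees the ray r / f radians off the axis. A picture is of the moment at which its call begins.
- job.sign_off(): hands the job in; it is judged then, once.
The state is a dict: "t": time; "q": joint angles; "qd": joint speeds; "tau": joint torques, N m; "tcp_pos": TCP position; "tool_rot": TCP orientation; "force": force on the tool from outside, world axes, zero at the start; "ft_torque": the same for the moment, N m; "finger_gap": opening from 0.0 (shut) to 1.0 (fully open); "gripper_force": force on a finger pad.
Only numpy, scipy, OpenCV 4.12 (cv2) and the standard library are available. Lean on these libraries where they do the work, as an engineer would, in place of code of your own. Each camera call takes 0.05 s, during which the arm holds its last target. There are 200 camera calls.

### The job

Take the blue-headed depth rod from the wooden rack and push it gently down the white upright pipe socket, through its rubber wiper, until it bottoms firmly; then let go and raise the red pointer of the gauge so that its blade is level with the top of the rod, which records the exposed length. Never lean on the rod once it has bottomed, and leave the other rods and the things on the bench alone.

Things in the scene. Friction and masses are not known exactly. Their poses are not given: they have to be found in the camera images.
- rod_head (a point): centre of the grip head of the blue-headed depth rod (the one to use). Head: blue plastic cylinder 22 mm across, 35 mm tall, at the top of the rod. The rod is loose, 0.1 kg, 150 mm long in all: a steel shaft 16 mm across, 115 mm long, with a foot tapered over its last 4 mm, and the head above. z points up along the rod. At the start it stands upright in one of the three holes of the rack (which one varies).
- rod_top (a point): centre of the flat top of the blue head, 17.5 mm above rod_head and 150 mm above the foot; z points up along the rod
- thin_head (a point): centre of the yellow head (22 mm across, 35 mm tall) of the thin rod, 13 mm shaft, same length; stands in the rack, leave it alone
- thick_head (a point): centre of the black head (22 mm across, 35 mm tall) of the thick rod, 19 mm shaft, same length; stands in the rack, leave it alone
- rack: fixed wooden block 70 x 200 x 40 mm (x, y, z), origin at the centre of its underside on the bench. Three holes 32 mm deep (21 mm across) along its y axis at y = -65, 0, +65 mm hold the three rods, whose tops stand 158 mm above the bench (lift the rod clear over its neighbours); heads are 65 mm apart, so close the fingers along the rack's x axis.
- gauge: the depth gauge, fixed on the bench: blue base plate 190 x 250 x 14 mm, origin on the bench; x and y of this frame orient it. At x = 0, y = +65 mm stands the white pipe socket (52 mm across at the top, rim 120 mm above the bench; a side branch 68 mm long points to +x at 50 mm height). At x = 85, y = -75 mm stands a 16 mm steel post, 260 mm high, with a yellow scale; the red pointer slides up and down it.
- mouth (a point): centre of the socket's mouth at the rim, 120 mm above the bench. The bore is 18 mm across, vertical. Three sprung rubber lips 18 mm below the rim rub on the rod: about 2 to 8 N of push is needed to slide it, more as the foot first spreads them, it does not fall by itself and stays where it is left. The bottom is an end stop at an unknown depth, different each time, its hard face 53 to 98 mm below the rim.
- contact (a joint): sprung brass contact pin, 7 mm across, in the centre of the end stop at the bottom of the bore, standing 3 mm proud of the stop's face: 0 = untouched, 0.003 = pressed down 3 mm, the rod's foot sitting on the stop's face. The pin's spring takes about half a newton, so its own weight and the wiper keep the released rod down on it. Not visible from outside.
- pointer (a joint): height of the pointer's blade above the socket's rim in m, 0 to 0.115; grows upward. It equals the rod's exposed length when the blade is level with the rod's top. Friction of about 4 N holds it where it is left; starts low.
- blade (a point): tip of the pointer's flat red blade, on its upper face, 59 mm from the bore's axis towards the post side (-y of the gauge). Blade 4 mm thick, 12 mm wide, running along y of the gauge.
- tab (a point): centre of the pointer's upright red finger tab, 30 mm (along the gauge's x) x 14 mm (along y) x 38 mm tall, 140 mm from the bore's axis at x = 0, y = -75 mm of the gauge; its centre is 5 mm above the blade's upper face; grip it from above across the 14 mm. Moves with the pointer.
- rod: the same blue-headed rod, origin at the centre of its foot
- elbow: bystander, leave it alone: white pipe elbow, 52 mm tall, arms 59 mm; its corner
- cement: bystander, leave it alone: can 60 mm across, 110 mm tall; centre of its underside
- offcut: bystander, leave it alone: clear plastic strip 120 x 45 x 12 mm; centre of its underside
- tape: bystander, leave it alone: yellow tape measure 65 x 35 x 60 mm; centre of its underside
- screwdriver: bystander, leave it alone: black screwdriver lying near the robot

How it is judged:
By the outcome, as a careful person would: the job done as asked, in the order asked, and still so for the second after the job is handed in, with the robot touching nothing.
It also fails if it takes over 67 s, if anything falls off the work surface, if the arm or the gripper's body presses on something with over 40 N, if the wrist force passes 120 N, or if a joint passes its speed limit or range.

## Working session

There is one attempt and no reset: what is moved stays moved. The work goes in short steps, Python scripts to look and compute and a shell command to move; the robot and the scene stay as the last step left them, time stands still between calls to the robot, and variables do not carry over. Pictures are saved under pics/ and viewed, at most 10 in all, crops included, and the job is handed in when it is done.

```bash
mkdir -p pics; ls; python3 - <<'E'
from station import monitor, eyes, job, manip
import cv2, pickle, numpy as np
print(monitor.sense(), manip.nose_length)
ims=[]
for n in ("scene","side"):
    s=eyes.snapshot(n); pickle.dump(s,open(n+".pkl","wb")); print(n,s["eye"],s["attitude"],s["intrinsics"])
    cv2.imwrite("pics/%s0.png"%n,s["pixels"][:,:,::-1])
E
```

```text
pics
{'t': 0.0, 'q': array([-1.32150842e+00,  5.28482882e-01,  1.43389427e+00, -1.58483515e-05,
        1.18140638e+00, -1.78538136e-01]), 'qd': array([-1.56615600e-03,  8.55689376e-04, -8.17415117e-05, -1.53126025e-03,
        1.10390261e-04, -1.45673105e-03]), 'tau': array([-7.57846283e-04, -4.42355275e+01, -1.78021842e+01, -3.17891836e-04,
        8.49585427e-03, -8.38104029e-06]), 'tcp_pos': array([ 0.25913818, -0.56799357,  0.24432587]), 'tool_rot': array([ 9.77206494e-01,  2.12288170e-01, -4.60661981e-05, -1.09449894e-03]), 'force': array([-0.43577104, -0.09257792, -0.24088565]), 'ft_torque': array([-0.02123308, -0.00343487,  0.01860911]), 'gripper_force': 0.0, 'finger_gap': 1.002203506277437} 0.014
scene [ 1.30470153 -0.46312487  0.94599014] [ 0.786626    0.4753939  -0.1999199  -0.33948816] [[457.50370062   0.         253.36721   ]
 [  0.         457.50370062 188.07719731]
 [  0.           0.           1.        ]]
side [ 0.5198909  -0.71555458  0.76288133] [ 9.20276466e-01 -9.00970766e-03 -2.34683548e-04 -3.91164921e-01] [[361.63072413   0.         257.40412046]
 [  0.         361.63072413 196.71438277]
 [  0.           0.           1.        ]]
```

View pics/scene0.png

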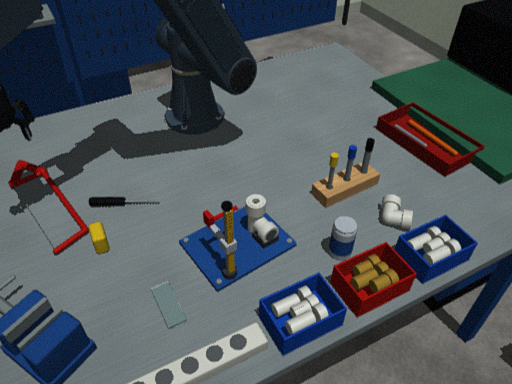

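View pics/side0.png

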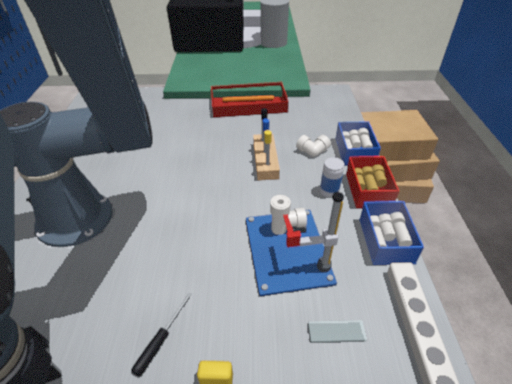

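The scene view shows the blue head at about (351,153), the socket mouth at (256,200) and the red tab at (209,217). The blue rod is the middle one in the rack.

```bash
cat > h.py <<'E'
import numpy as np, cv2
from scipy.spatial.transform import Rotation as R
def world(s):
    K=s["intrinsics"];d=s["depth"];v,u=np.mgrid[:d.shape[0],:d.shape[1]]
    P=np.dstack([(u-K[0,2])/K[0,0]*d,(v-K[1,2])/K[1,1]*d,d])
    return P@R.from_quat(s["attitude"]).as_matrix().T+s["eye"]
def hsv(s): return cv2.cvtColor(s["pixels"],cv2.COLOR_RGB2HSV).astype(int)
E
python3 - <<'E'
from h import *
import pickle
for n in ("scene","side"):
    s=pickle.load(open(n+".pkl","rb"));W=world(s);H=hsv(s);h,sa,va=H[...,0],H[...,1],H[...,2]
    z=W[...,2];ok=(s["depth"]>0)&(W[...,0]>.3)&(W[...,0]<.85)&(abs(W[...,1])<.5)
    def rep(name,m):
        m=m&ok; p=W[m]
        if len(p)<3: print(n,name,len(p));return
        print(n,name,len(p),"med",np.median(p,0).round(4),"min",np.percentile(p,3,axis=0).round(4),"max",np.percentile(p,97,axis=0).round(4))
    rep("bluehead",(h>95)&(h<130)&(sa>120)&(z>.118)&(z<.17))
    rep("bluetop",(h>95)&(h<130)&(sa>120)&(z>.153)&(z<.17))
    rep("yellowhead",(h>20)&(h<35)&(sa>120)&(z>.118)&(z<.17)&(W[...,1]>.1))
    rep("blackhead",(va<60)&(z>.12)&(z<.17)&(W[...,1]>.1))
    rep("rim",(sa<60)&(va>110)&(z>.112)&(z<.13))
    rep("rimall",(z>.112)&(z<.13)&(sa<60))
    rep("red",((h<6)|(h>174))&(sa>150)&(z>.06))
    pl=(h>95)&(h<125)&(sa>120)&(z>.006)&(z<.022)&ok&(W[...,0]<.75)
    l,lab,st,c=cv2.connectedComponentsWithStats(pl.astype(np.uint8)); i=1+st[1:,4].argmax()
    q=W[lab==i][:,:2].astype(np.float32); q=W[(lab==i)][:,:2].astype(np.float32)
    print("plate",len(q),cv2.minAreaRect(q))
    rk=(h>8)&(h<22)&(sa>80)&(z>.034)&(z<.046)&ok&(W[...,1]>.05)
    print("rack",rk.sum(),cv2.minAreaRect(W[rk][:,:2].astype(np.float32)))
E
```

```text
scene bluehead 112 med [0.5636 0.2465 0.1448] min [ 0.5509 -0.2094  0.1198] max [0.6172 0.3089 0.1581]
scene bluetop 35 med [0.5589 0.2505 0.1566] min [0.5492 0.2426 0.1531] max [0.568  0.2617 0.1586]
scene yellowhead 95 med [0.5674 0.1825 0.149 ] min [0.5544 0.1752 0.1262] max [0.5737 0.1934 0.1584]
scene blackhead 114 med [0.5583 0.3092 0.1439] min [0.5464 0.241  0.1215] max [0.5653 0.3231 0.158 ]
scene rim 248 med [ 0.5917 -0.0715  0.1187] min [ 0.5643 -0.2055  0.1139] max [ 0.6541 -0.0436  0.1292]
scene rimall 415 med [ 0.596  -0.0765  0.1192] min [ 0.5574 -0.2086  0.1126] max [0.7037 0.3115 0.1295]
scene red 455 med [0.8181 0.0223 0.0697] min [ 0.5912 -0.2128  0.0611] max [0.8447 0.1753 0.1566]
plate 3500 ((0.603836178779602, -0.13131780922412872), (0.1924000233411789, 0.25208714604377747), 7.746498107910156)
rack 1056 ((0.6525784730911255, 0.17018327116966248), (0.18679159879684448, 0.41233548521995544), 49.41939163208008)
side bluehead 68 med [0.5547 0.2467 0.1469] min [0.5484 0.2423 0.1291] max [0.564  0.3103 0.1599]
side bluetop 24 med [0.5549 0.2483 0.1573] min [0.5484 0.243  0.1538] max [0.5639 0.2608 0.1603]
side yellowhead 74 med [0.5587 0.1812 0.1456] min [0.5526 0.1766 0.1243] max [0.5677 0.1928 0.1583]
side blackhead 50 med [0.5532 0.311  0.1501] min [0.5438 0.3066 0.1332] max [0.56   0.3212 0.1578]
side rim 421 med [ 0.5974 -0.0841  0.12  ] min [ 0.5602 -0.2076  0.1137] max [ 0.695  -0.041   0.1296]
side rimall 429 med [ 0.5968 -0.0832  0.12  ] min [ 0.5589 -0.2076  0.1137] max [0.695  0.1841 0.1296]
side red 392 med [ 0.607  -0.1622  0.1319] min [ 0.5884 -0.2121  0.061 ] max [0.8449 0.177  0.1574]
plate 3910 ((0.6009398698806763, -0.13074511289596558), (0.18685491383075714, 0.24736033380031586), 8.03866958618164)
rack 277 ((0.6874153017997742, 0.2006205916404724), (0.1809307336807251, 0.3888038396835327), 73.99529266357422)
```

```bash
python3 -m pendant '[[[0,0,-0.0075,0,0,-1,1],[0,0,-0.0075,0,0,-1,1],[0,0,-0.0075,0,0,-1,1],[0,0,-0.0075,0,0,-1,1],[0,0,-0.0075,0,0,-1,1],[0,0,-0.0075,0,0,-1,1],[0,0,-0.0075,0,0,-1,1],[0,0,-0.0075,0,0,-1,1],[0,0,-0.0075,0,0,-1,1],[0,0,-0.0075,0,0,-1,1]]]' 30
cat >> h.py <<'E'
def togo(target,theta=None):
    "tool-axis shift (fraction of full scale) to world target, and turn about tool z"
    from station import monitor
    s=monitor.sense();M=R.from_quat(s["tool_rot"]).as_matrix()
    th=np.degrees(np.arctan2(M[1,0],M[0,0]))
    print("tcp",s["tcp_pos"].round(4),"theta",th.round(2),"zaxis",M[:,2].round(4),"F",s["force"].round(2),"gap",round(s["finger_gap"],3),"t",s["t"])
    print("rows total",(M.T@(np.array(target)-s["tcp_pos"])/.8).round(4), None if theta is None else -np.radians(theta-th)/.12)
E
python3 -c "
from h import *
togo([.5575,.2505,.30],93.5)"
```

```text
t: 1.1
tcp_pos: [0.2592, -0.5682, 0.3049]
tool_rot: [0.685, 0.729, 0.0, -0.001]
force: [0.8, 0.3, 0.0]
finger_gap: 0.998
gripper_force: 0.0
tcp [ 0.2592 -0.5682  0.3049] theta 93.55 zaxis [-4.0e-04  1.4e-03 -1.0e+00] F [0.78 0.32 0.03] gap 0.998 t 1.1
rows total [0.9984 0.4355 0.0074] 0.0070378177002210175
```

```bash
python3 -m pendant '[[[0.05,0.0218,0,0,0,0,1],[0.05,0.0218,0,0,0,0,1],[0.05,0.0218,0,0,0,0,1],[0.05,0.0218,0,0,0,0,1],[0.05,0.0218,0,0,0,0,1],[0.05,0.0218,0,0,0,0,1],[0.05,0.0218,0,0,0,0,1],[0.05,0.0218,0,0,0,0,1],[0.05,0.0218,0,0,0,0,1],[0.05,0.0218,0,0,0,0,1],[0.05,0.0218,0,0,0,0,1],[0.05,0.0218,0,0,0,0,1],[0.05,0.0218,0,0,0,0,1],[0.05,0.0218,0,0,0,0,1],[0.05,0.0218,0,0,0,0,1],[0.05,0.0218,0,0,0,0,1],[0.05,0.0218,0,0,0,0,1],[0.05,0.0218,0,0,0,0,1],[0.05,0.0218,0,0,0,0,1],[0.05,0.0218,0,0,0,0,1]]]'
python3 -m pendant '[[[0,0,0,0,0,0,1],[0,0,0,0,0,0,1]]]'
python3 -c "
from h import *
togo([.5575,.2505,.14],93.5)
from station import eyes
s=eyes.snapshot('wrist');cv2.imwrite('pics/w1.png',s['pixels'][:,:,::-1]);print(s['eye'],s['attitude'],s['intrinsics'])
import pickle;pickle.dump(s,open('w1.pkl','wb'))
"
```

```text
t: 3.1
tcp_pos: [0.562, 0.2517, 0.3048]
tool_rot: [0.687, 0.727, -0.0, -0.0]
force: [0.7, -0.1, 0.6]
finger_gap: 0.998
gripper_force: 0.0
t: 3.3
tcp_pos: [0.5614, 0.2506, 0.3043]
tool_rot: [0.686, 0.728, -0.001, -0.0]
force: [-0.3, -1.5, 0.5]
finger_gap: 0.998
gripper_force: 0.0
tcp [0.5614 0.2506 0.3043] theta 93.39 zaxis [-1.9e-03 -9.0e-04 -1.0e+00] F [-0.28 -1.52  0.46] gap 0.998 t 3.3
rows total [ 0.0003 -0.0045  0.2054] -0.016220147399161406
[0.55603412 0.31620791 0.43393094] [0.99077065 0.03006386 0.00257333 0.1321479 ] [[297.31863964   0.         254.82261508]
 [  0.         297.31863964 189.61800927]
 [  0.           0.           1.        ]]
```

View pics/w1.png

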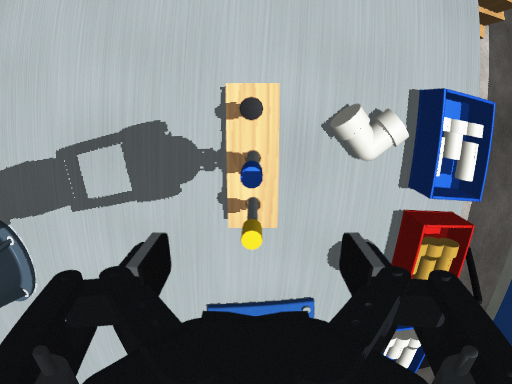

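The wrist view shows the blue head at about (251,173), with yellow at (251,235) and black at (251,108).

```bash
cat >> h.py <<'E'
def fray(s,u,v):
    K=s["intrinsics"];x=(u-K[0,2])/K[0,0];y=(v-K[1,2])/K[1,1];r=np.hypot(x,y)+1e-9
    return np.dstack([x/r*np.sin(r),y/r*np.sin(r),np.cos(r)]) @ R.from_quat(s["attitude"]).as_matrix().T
def fworld(s):
    d=s["depth"];v,u=np.mgrid[:d.shape[0],:d.shape[1]].astype(float)
    D=fray(s,u,v);ax=R.from_quat(s["attitude"]).as_matrix()[:,2]
    return s["eye"]+D*(d/(D@ax))[...,None]
E
python3 - <<'E'
from h import *
import pickle
s=pickle.load(open('w1.pkl','rb'));W=fworld(s);H=hsv(s)
c=np.zeros((384,512),bool)
for nm,(u,v) in dict(blue=(251,174),yel=(251,235),blk=(251,108)).items():
    m=np.zeros((384,512),bool);m[v-18:v+19,u-18:u+19]=1
    m&=(W[...,2]>.151)&(W[...,2]<.17)
    ys,xs=np.nonzero(m);p=W[m]
    print(nm,m.sum(),xs.mean(),ys.mean(),p.mean(0).round(4),p.min(0).round(4),p.max(0).round(4))
E
```

```text
blue 412 250.60194174757282 176.14320388349515 [0.555  0.2545 0.1588] [0.5448 0.2437 0.1511] [0.5651 0.2644 0.1609]
yel 364 250.88186813186815 238.10714285714286 [0.5588 0.1904 0.1585] [0.5479 0.179  0.1511] [0.5693 0.1997 0.1608]
blk 412 250.876213592233 108.09708737864078 [0.5515 0.3185 0.159 ] [0.5414 0.3083 0.157 ] [0.5617 0.3288 0.1613]
```

```bash
python3 -m pendant '[[[0.0035,-0.0072,0,0,0,0,1],[0,0,0.03,0,0,0,1],[0,0,0.03,0,0,0,1],[0,0,0.03,0,0,0,1],[0,0,0.03,0,0,0,1],[0,0,0.03,0,0,0,1],[0,0,0.03,0,0,0,1],[0,0,0.0175,0,0,0,1],[0,0,0.01,0,0,0,1],[0,0,0,0,0,0,1],[0,0,0,0,0,0,0],[0,0,0,0,0,0,0],[0,0,0,0,0,0,0],[0,0,0,0,0,0,0],[0,0,0,0,0,0,0],[0,0,0,0,0,0,0],[0,0,0,0,0,0,0],[0,0,0,0,0,0,0],[0,0,0,0,0,0,0],[0,0,0,0,0,0,0]]]' 40
python3 -c "
from h import *
togo([.5555,.253,.138],93.5)"
```

```text
t: 5.35
tcp_pos: [0.5566, 0.2525, 0.14]
tool_rot: [0.687, 0.727, 0.001, 0.0]
force: [-0.3, 1.1, 5.7]
finger_gap: 0.247
gripper_force: 39.4
tcp [0.5566 0.2525 0.14  ] theta 93.26 zaxis [ 1.4e-03  4.0e-04 -1.0e+00] F [-0.33  1.13  5.71] gap 0.247 t 5.35
rows total [ 0.0006 -0.0013  0.0025] -0.03427699247592095
```

```bash
python3 -m pendant '[[[0,0,-0.01,0,0,0,0],[0,0,-0.025,0,0,0,0],[0,0,-0.03,0,0,0,0],[0,0,-0.04,0,0,0,0],[0,0,-0.04,0,0,0,0],[0,0,-0.04,0,0,0,0],[0,0,-0.03,0,0,0,0],[0,0,-0.01,0,0,0,0],[0,0,0,0,0,0,0]]]' 40
python3 -m pendant '[[[-0.02,0.0022,0,0,0,0,0],[-0.04,0.0022,0,0,0,0,0],[-0.045,0.0022,0,0,0,0,0],[-0.05,0.0022,0,0,0,0,0],[-0.05,0.0022,0,0,0,0,0],[-0.05,0.0022,0,0,0,0,0],[-0.045,0.0022,0,0,0,0,0],[-0.04,0.0022,0,0,0,0,0],[-0.03,0.0022,0,0,0,0,0],[-0.02,0.0022,0,0,0,0,0],[-0.011,0,0,0,0,0,0],[0,0,0.02,0,0,0,0],[0,0,0.02,0,0,0,0],[0,0,0.015,0,0,0,0],[0,0,0,0,0,0,0],[0,0,0,0,0,0,0]]]'
cat > look.py <<'E'
from h import *
import sys,pickle
from station import eyes
togo([.5935,-.0666,.267],93.5)
o=[]
for n,c in (("scene",(256,200)),("side",(280,200))):
    s=eyes.snapshot(n);pickle.dump(s,open(n+sys.argv[1]+".pkl","wb"))
    u,v=c;im=s["pixels"][max(v-90,0):v+50,u-50:u+50,::-1]
    o.append(cv2.resize(im,(400,560),interpolation=cv2.INTER_CUBIC))
cv2.imwrite("pics/l%s.png"%sys.argv[1],np.hstack(o))
E
python3 look.py a
```

```text
t: 6.25
tcp_pos: [0.5561, 0.2524, 0.32]
tool_rot: [0.687, 0.727, 0.001, 0.0]
force: [-0.4, 0.4, -1.7]
finger_gap: 0.242
gripper_force: 39.5
t: 7.85
tcp_pos: [0.5919, -0.0664, 0.2751]
tool_rot: [0.686, 0.727, -0.0, -0.0]
force: [1.0, -0.2, -1.0]
finger_gap: 0.242
gripper_force: 39.5
tcp [ 0.5919 -0.0664  0.2751] theta 93.31 zaxis [-6.e-04  3.e-04 -1.e+00] F [ 0.96 -0.17 -1.  ] gap 0.242 t 7.85
rows total [-0.0003  0.002   0.0102] -0.027906589014789727
```

View pics/la.png

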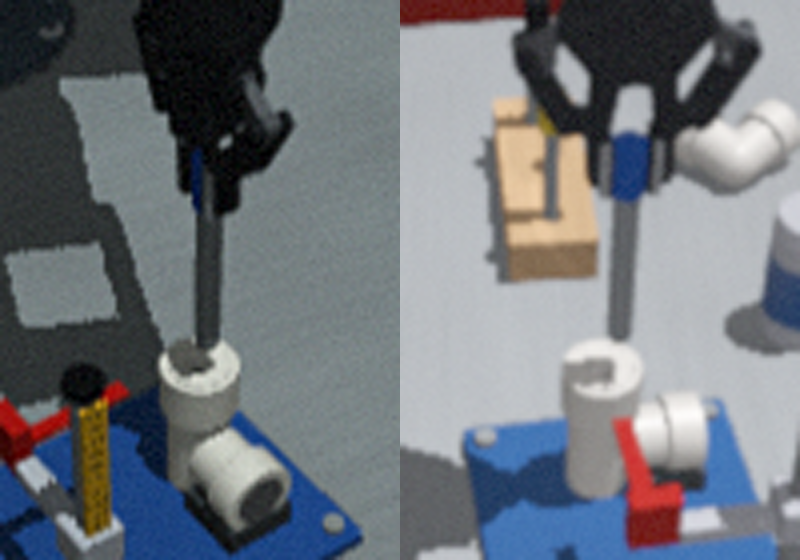

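The rod foot hangs above the socket: scene crop foot at about (208,345) against a mouth near (200,365); side crop foot at (620,337) against a mouth near (603,365). I'll measure the offset from the point clouds.

```bash
cat > rel.py <<'E'
from h import *
import sys,pickle
from scipy.optimize import least_squares
c0=np.array([.5935,-.0666])
def go(tag,zlo,zhi):
    for n in ("scene","side"):
        s=pickle.load(open(n+tag+".pkl","rb"));W=world(s);H=hsv(s);z=W[...,2]
        rr=np.hypot(W[...,0]-c0[0],W[...,1]-c0[1])
        m=(s["depth"]>0)&(rr<.03)&(z>.118)&(z<.124)&(rr>.012);p=W[m]
        q=W[(s["depth"]>0)&(rr<.034)&(rr>.018)&(z>.085)&(z<.112)]
        a=least_squares(lambda c:np.hypot(q[:,0]-c[0],q[:,1]-c[1])-.026,c0,loss="soft_l1",f_scale=.001)
        sh=W[(s["depth"]>0)&(rr<.025)&(z>zlo)&(z<zhi)]
        b=least_squares(lambda c:np.hypot(sh[:,0]-c[0]-c[2]*(sh[:,2]-.12),sh[:,1]-c[1]-c[3]*(sh[:,2]-.12))-.008,[*c0,0,0],loss="soft_l1",f_scale=.001)
        print(n,len(p),"rim z",np.median(p[:,2]).round(4),"collar",len(q),a.x.round(4),"cost",np.abs(a.fun).mean().round(5),"| shaft",len(sh),b.x.round(4),np.abs(b.fun).mean().round(5),"zmin",sh[:,2].min().round(4) if len(sh) else None,"| mouth-rod",(a.x-b.x[:2]).round(4))
go(sys.argv[1],float(sys.argv[2]),float(sys.argv[3]))
E
python3 rel.py a .13 .21
```

```text
scene 80 rim z 0.1193 collar 91 [ 0.5848 -0.0667] cost 0.00172 | shaft 117 [ 0.5928 -0.0669 -0.0017 -0.0021] 0.0009 zmin 0.1443 | mouth-rod [-0.008   0.0003]
side 120 rim z 0.1194 collar 101 [ 0.5835 -0.0643] cost 0.00105 | shaft 132 [ 5.927e-01 -6.400e-02 -5.000e-04 -1.090e-02] 0.0007 zmin 0.1445 | mouth-rod [-0.0092 -0.0003]
```

```bash
cat > rim.py <<'E'
from h import *
import sys,pickle
from scipy.optimize import least_squares
for n in ("scene","side"):
    s=pickle.load(open(n+sys.argv[1]+".pkl","rb"));W=world(s);z=W[...,2];H=hsv(s);ok=(s["depth"]>0)&(H[...,1]<70)
    c=np.array([.584,-.0655])
    for i in range(6):
        rr=np.hypot(W[...,0]-c[0],W[...,1]-c[1]);q=W[ok&(rr<.036)&(rr>.019)&(z>.088)&(z<.116)]
        a=least_squares(lambda x:np.hypot(q[:,0]-x[0],q[:,1]-x[1])-.026,c,loss="soft_l1",f_scale=.001);c=a.x
    # top face outline
    t=(ok&(rr<.034)&(z>.1165)&(z<.124)).astype(np.uint8)
    p=W[t>0][:,:2].astype(np.float32);e=cv2.minEnclosingCircle(p)
    print(n,"collar",len(q),c.round(4),np.abs(a.fun).mean().round(5),"top",len(p),"enclosing",np.round(e[0],4),round(e[1],4),"x",p[:,0].min().round(4),p[:,0].max().round(4),"y",p[:,1].min().round(4),p[:,1].max().round(4))
E
python3 rim.py a; sed -i 's/pkl","rb/pkl","rb/' rim.py; python3 rim.py ""
```

```text
scene collar 153 [ 0.5834 -0.067 ] 0.00115 top 168 enclosing [ 0.5858 -0.0677] 0.0261 x 0.5599 0.6104 y -0.0934 -0.043
side collar 143 [ 0.5831 -0.0642] 0.00059 top 204 enclosing [ 0.5831 -0.0665] 0.0257 x 0.5576 0.6084 y -0.0917 -0.0417
scene collar 153 [ 0.5834 -0.067 ] 0.00105 top 190 enclosing [ 0.5851 -0.068 ] 0.0266 x 0.5589 0.6107 y -0.0931 -0.0435
side collar 147 [ 0.5833 -0.0642] 0.00068 top 204 enclosing [ 0.5833 -0.0658] 0.0258 x 0.5576 0.6086 y -0.0908 -0.0416
```

```bash
python3 -m pendant '[[[-0.0005,-0.0112,0,0,0,0,0],[0,0,0,0,0,0,0],[0,0,0.012,0,0,0,0],[0,0,0.01,0,0,0,0],[0,0,0,0,0,0,0],[0,0,0,0,0,0,0]]]'
sed -i 's/c0=.*/c0=np.array([.5835,-.0658])/' rel.py
python3 look.py b; python3 rel.py b .127 .20; python3 rim.py b
```

```text
t: 8.55
tcp_pos: [0.5828, -0.0677, 0.257]
tool_rot: [0.687, 0.727, -0.0, -0.001]
force: [-0.5, -0.4, -2.1]
finger_gap: 0.242
gripper_force: 39.5
tcp [ 0.5828 -0.0677  0.257 ] theta 93.27 zaxis [-1.2e-03  4.0e-04 -1.0e+00] F [-0.52 -0.36 -2.05] gap 0.242 t 8.55
rows total [ 0.0007  0.0134 -0.0125] -0.033924971541568684
scene 93 rim z 0.1193 collar 142 [ 0.5834 -0.0671] cost 0.00088 | shaft 138 [ 0.5831 -0.0685  0.0015  0.0015] 0.00089 zmin 0.1278 | mouth-rod [0.0003 0.0015]
side 125 rim z 0.1193 collar 135 [ 0.5833 -0.0642] cost 0.0007 | shaft 141 [ 0.5835 -0.0656 -0.002  -0.0054] 0.00073 zmin 0.1285 | mouth-rod [-0.0003  0.0014]
scene collar 154 [ 0.5834 -0.0671] 0.00101 top 155 enclosing [ 0.5854 -0.0677] 0.0264 x 0.5615 0.6106 y -0.0939 -0.043
side collar 144 [ 0.5833 -0.0642] 0.00067 top 175 enclosing [ 0.584  -0.0663] 0.0269 x 0.5575 0.6084 y -0.0919 -0.0417
```

View pics/lb.png

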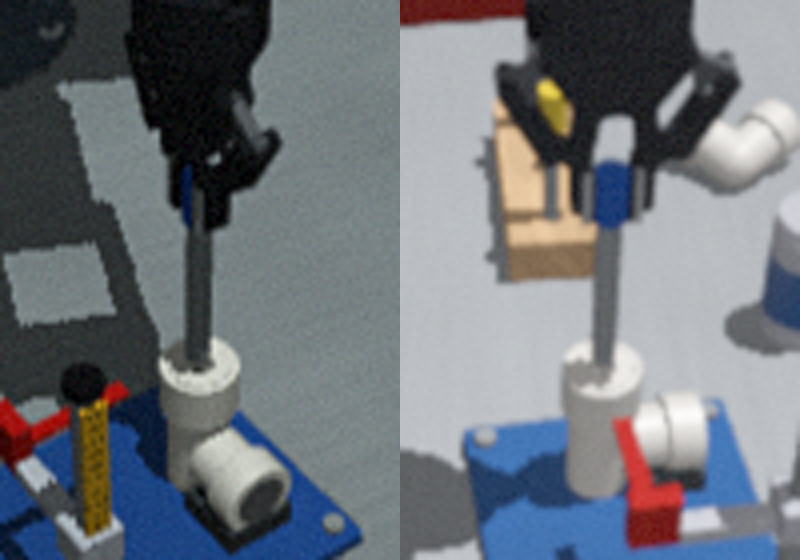

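The rod now stands over the mouth (side crop foot at about (603,368)), with about 1 mm still to go in +y.

```bash
python3 -m pendant '[[[0.0013,0,0,0,0,0,0],[0,0,0.0025,0,0,0,0],[0,0,0.0025,0,0,0,0],[0,0,0.0025,0,0,0,0],[0,0,0.0015,0,0,0,0],[0,0,0,0,0,0,0]]]'
python3 -m pendant '[[[0,0,0.0015,0,0,0,0],[0,0,0.001,0,0,0,0],[0,0,0,0,0,0,0]]]'
```

```text
t: 9.25
tcp_pos: [0.5827, -0.0667, 0.2502]
tool_rot: [0.687, 0.727, -0.0, -0.0]
force: [-0.1, -0.8, -1.2]
finger_gap: 0.244
gripper_force: 39.5
t: 9.55
tcp_pos: [0.5829, -0.0667, 0.2484]
tool_rot: [0.687, 0.727, -0.0, -0.0]
force: [-0.1, -0.4, -1.3]
finger_gap: 0.245
gripper_force: 39.5
```

```bash
python3 -m pendant '[[[0,0,0.002,0,0,0,0],[0,0,0.002,0,0,0,0],[0,0,0.002,0,0,0,0],[0,0,0,0,0,0,0]]]'
python3 -m pendant '[[[0,0,0.002,0,0,0,0],[0,0,0.002,0,0,0,0],[0,0,0.002,0,0,0,0],[0,0,0,0,0,0,0]]]'
```

```text
t: 9.95
tcp_pos: [0.5827, -0.0667, 0.2433]
tool_rot: [0.687, 0.727, -0.0, -0.0]
force: [-0.1, 1.2, -2.1]
finger_gap: 0.243
gripper_force: 39.5
t: 10.35
tcp_pos: [0.5827, -0.0667, 0.2386]
tool_rot: [0.687, 0.727, -0.0, -0.0]
force: [-0.9, 0.4, -1.6]
finger_gap: 0.246
gripper_force: 39.5
```

```bash
python3 -m pendant '[[[0,0,0.002,0,0,0,0],[0,0,0.002,0,0,0,0],[0,0,0.002,0,0,0,0],[0,0,0.002,0,0,0,0],[0,0,0.002,0,0,0,0]]]'
python3 -m pendant '[[[0,0,0.002,0,0,0,0],[0,0,0.002,0,0,0,0],[0,0,0.002,0,0,0,0],[0,0,0.002,0,0,0,0],[0,0,0.002,0,0,0,0]]]'
python3 -m pendant '[[[0,0,0.003,0,0,0,0],[0,0,0.003,0,0,0,0],[0,0,0.003,0,0,0,0],[0,0,0.003,0,0,0,0]]]'
```

```text
t: 10.85
tcp_pos: [0.5832, -0.0668, 0.2317]
tool_rot: [0.687, 0.727, 0.0, 0.0]
force: [-1.8, 1.1, 6.0]
finger_gap: 0.243
gripper_force: 40.1
t: 11.35
tcp_pos: [0.5834, -0.0669, 0.2232]
tool_rot: [0.687, 0.727, 0.0, 0.001]
force: [-0.3, -0.0, 4.8]
finger_gap: 0.244
gripper_force: 40.0
t: 11.75
tcp_pos: [0.583, -0.0668, 0.2131]
tool_rot: [0.687, 0.727, 0.0, 0.0]
force: [0.3, -0.5, 4.7]
finger_gap: 0.242
gripper_force: 40.0
```

```bash
cat > chk.py <<'E'
from station import monitor
import sys
s=monitor.sense();f=s["force"];print(s["t"],round(s["tcp_pos"][2],4),f.round(1),round(s["finger_gap"],3))
sys.exit(f[2]>8.5 or abs(f[0])>6 or abs(f[1])>6)
E
set -e
python3 -m pendant '[[[0,0,0.003,0,0,0,0],[0,0,0.003,0,0,0,0],[0,0,0.002,0,0,0,0]]]' 25 >o; python3 chk.py
python3 -m pendant '[[[0,0,0.0015,0,0,0,0]]]' >o; python3 chk.py
python3 -m pendant '[[[0,0,0.0015,0,0,0,0]]]' >o; python3 chk.py
python3 -m pendant '[[[0,0,0.0015,0,0,0,0]]]' >o; python3 chk.py
python3 -m pendant '[[[0,0,0.0015,0,0,0,0]]]' >o; python3 chk.py
python3 -m pendant '[[[0,0,0.0015,0,0,0,0]]]' >o; python3 chk.py
python3 -m pendant '[[[0,0,0.0015,0,0,0,0]]]' >o; python3 chk.py
python3 -m pendant '[[[0,0,0.0015,0,0,0,0]]]' >o; python3 chk.py
python3 -m pendant '[[[0,0,0.0015,0,0,0,0]]]' >o; python3 chk.py
python3 -m pendant '[[[0,0,0.0015,0,0,0,0]]]' >o; python3 chk.py
python3 -m pendant '[[[0,0,0.0015,0,0,0,0]]]' >o; python3 chk.py
python3 -m pendant '[[[0,0,0.0015,0,0,0,0]]]' >o; python3 chk.py
python3 -m pendant '[[[0,0,0.0015,0,0,0,0]]]' >o; python3 chk.py
```

```text
12.05 0.2066 [ 0.  -1.   3.9] 0.243False
```

```bash
sed -i 's/sys.exit(\(.*\))$/sys.exit(int(\1))/' chk.py
set -e
python3 -m pendant '[[[0,0,0.0015,0,0,0,0]]]' >o; python3 chk.py
python3 -m pendant '[[[0,0,0.0015,0,0,0,0]]]' >o; python3 chk.py
python3 -m pendant '[[[0,0,0.0015,0,0,0,0]]]' >o; python3 chk.py
python3 -m pendant '[[[0,0,0.0015,0,0,0,0]]]' >o; python3 chk.py
python3 -m pendant '[[[0,0,0.0015,0,0,0,0]]]' >o; python3 chk.py
python3 -m pendant '[[[0,0,0.0015,0,0,0,0]]]' >o; python3 chk.py
python3 -m pendant '[[[0,0,0.0015,0,0,0,0]]]' >o; python3 chk.py
python3 -m pendant '[[[0,0,0.0015,0,0,0,0]]]' >o; python3 chk.py
python3 -m pendant '[[[0,0,0.0015,0,0,0,0]]]' >o; python3 chk.py
python3 -m pendant '[[[0,0,0.0015,0,0,0,0]]]' >o; python3 chk.py
python3 -m pendant '[[[0,0,0.0015,0,0,0,0]]]' >o; python3 chk.py
python3 -m pendant '[[[0,0,0.0015,0,0,0,0]]]' >o; python3 chk.py
python3 -m pendant '[[[0,0,0.0015,0,0,0,0]]]' >o; python3 chk.py
python3 -m pendant '[[[0,0,0.0015,0,0,0,0]]]' >o; python3 chk.py
python3 -m pendant '[[[0,0,0.0015,0,0,0,0]]]' >o; python3 chk.py
python3 -m pendant '[[[0,0,0.0015,0,0,0,0]]]' >o; python3 chk.py
python3 -m pendant '[[[0,0,0.0015,0,0,0,0]]]' >o; python3 chk.py
python3 -m pendant '[[[0,0,0.0015,0,0,0,0]]]' >o; python3 chk.py
```

```text
12.15 0.2054 [0.2 0.4 4.3] 0.245
12.25 0.2044 [0.2 1.1 3.8] 0.244
12.35 0.2032 [0.  0.6 4.6] 0.244
12.45 0.202 [0.3 0.1 3.8] 0.25
12.55 0.2008 [-1.   1.4  4.4] 0.247
12.65 0.1996 [-0.2  0.2  3.5] 0.245
12.75 0.1984 [-0.   0.4  3.6] 0.246
12.85 0.1972 [-0.7 -0.4  4.5] 0.245
12.95 0.196 [0.1 0.3 3.4] 0.246
13.05 0.1948 [-0.4  0.5  3.2] 0.244
13.15 0.1936 [0.5 0.1 4.1] 0.247
13.25 0.1924 [0.2 0.4 3.6] 0.242
13.35 0.1912 [-0.5 -0.7  3.6] 0.245
13.45 0.19 [-1.   0.8  3.2] 0.243
13.55 0.1888 [-0.6  1.   4.2] 0.248
13.65 0.1876 [-0.4 -0.1  3.8] 0.244
13.75 0.1872 [-2.3  1.5 13.1] 0.243
```

```bash
python3 -m pendant '[[[0,0,0,0,0,0,0]]]' >o; python3 chk.py
```

```text
13.85 0.1872 [-0.9  0.7  7.1] 0.248
```

```bash
python3 -m pendant '[[[0,0,0.0005,0,0,0,0]]]' >o; python3 chk.py; python3 -m pendant '[[[0,0,0,0,0,0,0]]]' >o; python3 chk.py
```

```text
13.95 0.1871 [-1.3  1.4 11.8] 0.242
14.05 0.1872 [-1.9  0.6 10. ] 0.245
```

```bash
python3 -m pendant '[[[0,0,-0.0005,0,0,0,0],[0,0,0,0,0,0,0.7],[0,0,0,0,0,0,0.7],[0,0,0,0,0,0,0.7],[0,0,0,0,0,0,0.7],[0,0,0,0,0,0,0.7]]]'
python3 -m pendant '[[[0,0,-0.005,0,0,0,0.7],[0,0,-0.01,0,0,0,0.7],[0,0,-0.02,0,0,0,0.7],[0,0,-0.03,0,0,0,0.7],[0,0,-0.035,0,0,0,0.7],[0,0,-0.03,0,0,0,0.7],[0,0,-0.01,0,0,0,0.7],[0,0,0,0,0,0,0.7]]]'
python3 look.py c
cat > top.py <<'E'
from h import *
import sys,pickle
from scipy.optimize import least_squares
c0=np.array([.584,-.0663])
for n in ("scene","side"):
    s=pickle.load(open(n+sys.argv[1]+".pkl","rb"));W=world(s);H=hsv(s);h,sa=H[...,0],H[...,1];z=W[...,2];ok=s["depth"]>0
    rr=np.hypot(W[...,0]-c0[0],W[...,1]-c0[1])
    b=W[ok&(rr<.02)&(z>.15)&(z<.24)&(h>95)&(h<130)&(sa>100)]
    zt=b[b[:,2]>np.percentile(b[:,2],75)]
    rim=np.median(W[ok&(rr<.024)&(rr>.014)&(z>.114)&(z<.124)][:,2])
    print(n,"head",len(b),b.min(0).round(4),b.max(0).round(4),"top med",np.median(zt[:,2]).round(4),np.sort(b[:,2])[-12:].round(4),"rim",rim.round(4))
    m=ok&((h<6)|(h>174))&(sa>130)&(W[...,0]>.5)&(W[...,0]<.68)&(W[...,1]<-.1)&(W[...,1]>-.26)&(z>.08)
    r=W[m];print(" red",len(r),r.min(0).round(4),r.max(0).round(4),"pct z",np.percentile(r[:,2],[2,25,50,75,98]).round(4))
    np.save("red_%s.npy"%n,r)
E
python3 top.py c
```

```text
t: 14.65
tcp_pos: [0.5827, -0.0667, 0.1862]
tool_rot: [0.687, 0.727, -0.0, -0.0]
force: [0.0, -1.1, 0.1]
finger_gap: 0.698
gripper_force: 0.0
t: 15.45
tcp_pos: [0.5836, -0.0669, 0.3002]
tool_rot: [0.687, 0.727, 0.001, 0.002]
force: [0.1, 0.4, -0.8]
finger_gap: 0.699
gripper_force: 0.0
tcp [ 0.5836 -0.0669  0.3002] theta 93.27 zaxis [ 0.0035 -0.0011 -1.    ] F [ 0.14  0.38 -0.77] gap 0.699 t 15.45
rows total [-0.0002  0.0122  0.0416] -0.03341300492677095
scene head 120 [ 0.575  -0.0797  0.1695] [ 0.5962 -0.0578  0.2075] top med 0.2053 [0.2054 0.2057 0.2057 0.2057 0.2058 0.2058 0.206  0.2065 0.2065 0.2067
 0.2068 0.2075] rim 0.1185
 red 193 [ 0.5541 -0.2147  0.1257] [ 0.6203 -0.1049  0.6022] pct z [0.1288 0.1314 0.1407 0.1542 0.1577]
side head 100 [ 0.5747 -0.078   0.1693] [ 0.5898 -0.0573  0.2073] top med 0.2052 [0.2052 0.2052 0.2054 0.2055 0.2056 0.2056 0.2057 0.2057 0.2062 0.2063
 0.2066 0.2073] rim 0.119
 red 247 [ 0.5877 -0.2136  0.1239] [ 0.6153 -0.1242  0.1592] pct z [0.1261 0.1322 0.1367 0.1537 0.1576]
```

View pics/lc.png

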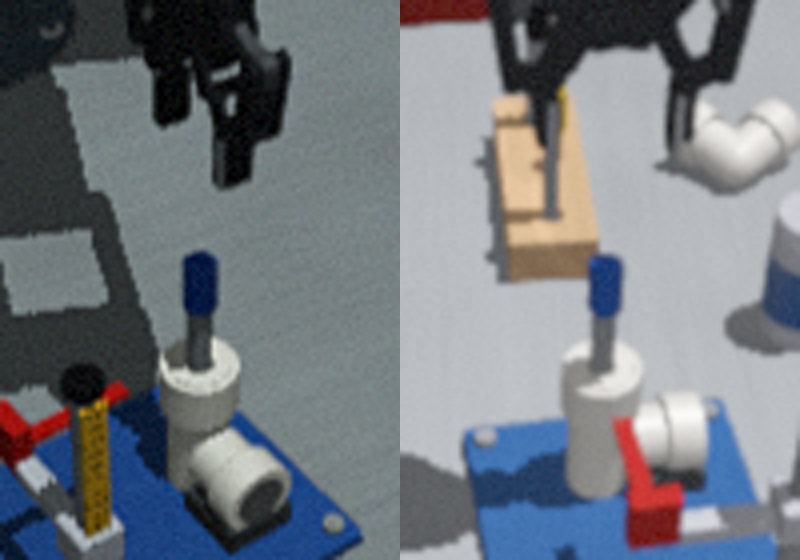

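The released rod stands upright (head at (200,282) in the scene crop and (605,285) in the side crop), with its top about 86 mm above the rim. The red tab is at about (655,510) in the side crop.

```bash
python3 - <<'E'
import numpy as np,cv2
for n in ("scene","side"):
    r=np.load("red_%s.npy"%n);r=r[r[:,2]<.165]
    t=r[(r[:,2]>.152)];print(n,len(t),"toprect",cv2.minAreaRect(t[:,:2].astype(np.float32)),"zmed",np.median(t[:,2]).round(4),"mean",t.mean(0).round(4))
    b=r[(r[:,1]>-.19)];c=b[:,:2].mean(0);d=np.linalg.svd(b[:,:2]-c)[2][0];print(" blade",len(b),c.round(4),np.degrees(np.arctan2(-d[0]*np.sign(d[1]),d[1]*np.sign(d[1]))).round(2),"z",np.percentile(b[:,2],[5,25,50,75,95]).round(4),"tip y",b[:,1].max().round(4))
E
```

```text
scene 59 toprect ((0.6036485433578491, -0.20617692172527313), (0.03216608986258507, 0.014463691972196102), 3.4808754920959473) zmed 0.1556 mean [ 0.6046 -0.2066  0.1553]
 blade 64 [ 0.5972 -0.1607] 6.95 z [0.1289 0.1303 0.1309 0.1325 0.1338] tip y -0.1238
side 73 toprect ((0.6021729111671448, -0.2034616768360138), (0.027625227347016335, 0.016660695895552635), 7.86865758895874) zmed 0.1559 mean [ 0.6019 -0.2049  0.1557]
 blade 78 [ 0.595  -0.1534] 9.99 z [0.1303 0.1316 0.1326 0.1331 0.1339] tip y -0.1242
```

```bash
python3 -m pendant '[[[0,0,0,0,0,-0.98,0.7],[0,0,0,0,0,-0.98,0.7],[0,0,0,0,0,-0.98,0.7],[0,0,0,0,0,-0.98,0.7],[0,0,0,0,0,-0.98,0.7],[0,0,0,0,0,-0.98,0.7],[0,0,0,0,0,-0.98,0.7],[0,0,0,0,0,-0.98,0.7],[0,0,0,0,0,-0.98,0.7],[0,0,0,0,0,-0.98,0.7],[0,0,0,0,0,-0.98,0.7],[0,0,0,0,0,-0.98,0.7],[0,0,0,0,0,-0.98,0.7],[0,0,0,0,0,-0.98,0.7],[0,0,0,0,0,0,0.7],[0,0,0,0,0,0,0.7]]]'
python3 -c "
from h import *
togo([.6033,-.2048,.152],188)"
```

```text
t: 17.15
tcp_pos: [0.5823, -0.0666, 0.2972]
tool_rot: [-0.065, 0.998, 0.0, -0.001]
force: [0.3, 0.3, 0.3]
finger_gap: 0.697
gripper_force: 0.0
tcp [ 0.5823 -0.0666  0.2972] theta -172.55 zaxis [-2.5e-03  8.0e-04 -1.0e+00] F [0.35 0.3  0.25] gap 0.697 t 17.15
rows total [-0.004  -0.1749  0.1813] -52.439598135228614
```

```bash
python3 -m pendant '[[[-0.001,-0.02,0,0,0,0,0.7],[-0.001,-0.04,0,0,0,0,0.7],[-0.001,-0.045,0,0,0,0,0.7],[-0.001,-0.04,0,0,0,0,0.7],[0,-0.02,0,0,0,0,0.7],[0,-0.01,0,0,0,0,0.7],[0,0,0.03,0,0,0,0.7],[0,0,0.04,0,0,0,0.7],[0,0,0.04,0,0,0,0.7],[0,0,0.03,0,0,0,0.7],[0,0,0,0,0,0,0.7],[0,0,0,0,0,0,0.7]]]'
python3 -c "
from h import *
togo([.6033,-.2048,.152],188)"
```

```text
t: 18.35
tcp_pos: [0.6047, -0.2045, 0.1867]
tool_rot: [-0.067, 0.998, 0.0, -0.0]
force: [-0.5, 0.2, 1.8]
finger_gap: 0.698
gripper_force: 0.0
tcp [ 0.6047 -0.2045  0.1867] theta -172.37 zaxis [-4.e-04  5.e-04 -1.e+00] F [-0.51  0.23  1.83] gap 0.698 t 18.35
rows total [ 0.0018 -0.0002  0.0434] -52.41412865592821
```

```bash
python3 -m pendant '[[[0.0018,0,0.015,0,0,0,0.7],[0,0,0.015,0,0,0,0.7],[0,0,0.013,0,0,0,0.7],[0,0,0,0,0,0,0.7],[0,0,0,0,0,0,0.3],[0,0,0,0,0,0,0.3],[0,0,0,0,0,0,0.3],[0,0,0,0,0,0,0.3],[0,0,0,0,0,0,0.3]]]' 25
python3 -m pendant '[[[0,0,0,0,0,0,0.05],[0,0,0,0,0,0,0.05],[0,0,0,0,0,0,0.05],[0,0,0,0,0,0,0.05]]]'
```

```text
t: 19.25
tcp_pos: [0.6033, -0.2054, 0.1524]
tool_rot: [-0.066, 0.998, -0.0, 0.0]
force: [1.0, 0.1, 0.0]
finger_gap: 0.297
gripper_force: 0.0
t: 19.65
tcp_pos: [0.603, -0.2037, 0.1522]
tool_rot: [-0.066, 0.998, 0.001, -0.0]
force: [-0.1, 5.5, 1.6]
finger_gap: 0.158
gripper_force: 31.3
```

```bash
python3 -m pendant '[[[0,0.0015,0,0,0,0,0.05],[0,0,-0.005,0,0,0,0.05],[0,0,-0.01,0,0,0,0.05],[0,0,-0.01,0,0,0,0.05],[0,0,-0.01,0,0,0,0.05],[0,0,-0.01,0,0,0,0.05],[0,0,-0.01,0,0,0,0.05],[0,0,-0.01,0,0,0,0.05],[0,0,-0.01,0,0,0,0.05],[0,0,-0.005,0,0,0,0.05],[0,0,0,0,0,0,0.05],[0,0,0,0,0,0,0.05]]]'
python3 look.py d; python3 top.py d; python3 - <<'E'
import numpy as np
for n in ("scene","side"):
    r=np.load("red_%s.npy"%n);b=r[(r[:,1]>-.175)&(r[:,2]<.25)&(r[:,1]<-.12)];print(n,len(b),np.percentile(b[:,2],[5,25,50,75,90,95]).round(4),b.max(0).round(4))
E
```

```text
t: 20.85
tcp_pos: [0.603, -0.2037, 0.2176]
tool_rot: [-0.066, 0.998, 0.0, 0.0]
force: [1.2, 5.6, -0.2]
finger_gap: 0.154
gripper_force: 31.1
tcp [ 0.603  -0.2037  0.2176] theta -172.4 zaxis [ 5.e-04  4.e-04 -1.e+00] F [ 1.18  5.64 -0.15] gap 0.154 t 20.85
rows total [-0.011   0.1714 -0.0616] -38.674016561580856
scene head 122 [ 0.5725 -0.0789  0.1665] [ 0.5959 -0.0571  0.2079] top med 0.2046 [0.2049 0.2049 0.2051 0.2052 0.2053 0.2054 0.2055 0.206  0.2063 0.2067
 0.2067 0.2079] rim 0.1187
 red 197 [ 0.5869 -0.2423  0.1882] [ 0.632  -0.1259  0.362 ] pct z [0.1916 0.1968 0.1986 0.2166 0.238 ]
side head 92 [ 0.5726 -0.0777  0.1699] [ 0.5918 -0.0594  0.2065] top med 0.2051 [0.2051 0.2051 0.2051 0.2052 0.2053 0.2053 0.2055 0.2055 0.2058 0.2061
 0.2062 0.2065] rim 0.1189
 red 109 [ 0.5873 -0.2159  0.1836] [ 0.6162 -0.1248  0.2676] pct z [0.1851 0.1918 0.1967 0.2037 0.2518]
scene 81 [0.1953 0.1964 0.1971 0.1979 0.1989 0.1991] [ 0.6058 -0.1259  0.2001]
side 32 [0.1956 0.1965 0.1975 0.1979 0.1986 0.199 ] [ 0.595  -0.1248  0.1993]
```

View pics/ld.png

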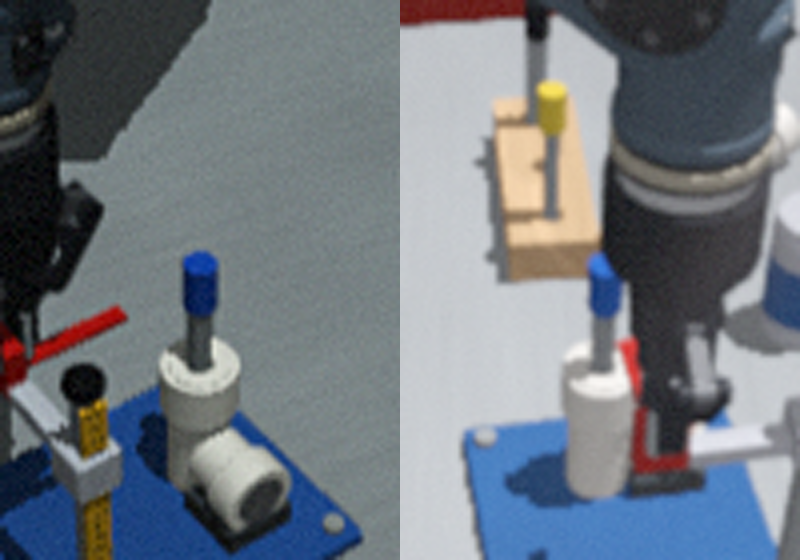

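The blade has risen (scene crop tip at about (123,313)) and is still below the rod top (about (200,257)). I'll measure the remaining gap using interior face pixels only.

```bash
cat > gap.py <<'E'
from h import *
import sys,pickle
from station import eyes
y8=np.radians(7.7);gx=np.array([np.cos(y8),np.sin(y8)]);gy=np.array([-gx[1],gx[0]])
N=int(sys.argv[1])
for n in ("scene","side"):
    R_=[];B_=[];M_=[]
    for k in range(N):
        s=eyes.snapshot(n);W=world(s);H=hsv(s);h,sa=H[...,0],H[...,1];z=W[...,2];ok=s["depth"]>0
        hd=ok&(h>95)&(h<130)&(sa>100)&(z>.16)&(z<.22)&(np.hypot(W[...,0]-.584,W[...,1]+.066)<.02)
        p=W[hd];hi=p[p[:,2]>.203];c=hi[:,:2].mean(0) if k==0 else c
        R_.append(p[(np.hypot(*(p[:,:2]-c).T)<.007)&(p[:,2]>.198)])
        rd=ok&((h<6)|(h>174))&(sa>130)&(z>.17)&(z<.22)&(W[...,1]<-.118)&(W[...,1]>-.18)&(W[...,0]>.57)&(W[...,0]<.62)
        b=W[rd];xg=b[:,:2]@gx;
        if k==0: mid=(np.percentile(xg,3)+np.percentile(xg,97))/2;print(n,"blade xg width",np.ptp(np.percentile(xg,[3,97])).round(4),"red n",len(b))
        B_.append(b[np.abs(xg-mid)<.004])
        rr=np.hypot(W[...,0]-.584,W[...,1]+.066);M_.append(W[ok&(rr<.023)&(rr>.012)&(z>.114)&(z<.124)&(sa<60)])
    q=[np.concatenate(a)[:,2] for a in (R_,B_,M_)]
    print(n,"rodtop %.4f blade %.4f rim %.4f"%tuple(np.median(a) for a in q),[len(a) for a in q],"gap %.4f"%(np.median(q[0])-np.median(q[1])),"exposed %.4f"%(np.median(q[0])-np.median(q[2])))
E
python3 gap.py 6
```

```text
scene blade xg width 0.0125 red n 88
scene rodtop 0.2042 blade 0.1968 rim 0.1189 [105, 336, 681] gap 0.0074 exposed 0.0853
side blade xg width 0.0061 red n 30
side rodtop 0.2043 blade 0.1975 rim 0.1194 [139, 184, 521] gap 0.0068 exposed 0.0849
```

```bash
python3 -m pendant '[[[0,0.001,-0.005,0,0,0,0.05],[0,0,-0.0039,0,0,0,0.05],[0,0,0,0,0,0,0.05],[0,0,0,0,0,0,0.05],[0,0,0,0,0,0,0.05]]]'
python3 gap.py 6
```

```text
t: 22.05
tcp_pos: [0.603, -0.2037, 0.2242]
tool_rot: [-0.066, 0.998, -0.0, 0.0]
force: [-0.6, 3.3, 1.9]
finger_gap: 0.154
gripper_force: 31.3
scene blade xg width 0.0134 red n 89
scene rodtop 0.2045 blade 0.2032 rim 0.1187 [113, 351, 654] gap 0.0014 exposed 0.0858
side blade xg width 0.0066 red n 30
side rodtop 0.2048 blade 0.2033 rim 0.1193 [120, 180, 572] gap 0.0015 exposed 0.0855
```

```bash
python3 -m pendant '[[[0,0,-0.0013,0,0,0,0.05],[0,0,0,0,0,0,0.05],[0,0,0,0,0,0,0.05],[0,0,0,0,0,0,0.05]]]'
python3 gap.py 6
```

```text
t: 23.05
tcp_pos: [0.603, -0.2036, 0.2234]
tool_rot: [-0.066, 0.998, -0.0, -0.0]
force: [2.6, -0.4, -5.3]
finger_gap: 0.155
gripper_force: 30.4
scene blade xg width 0.0116 red n 90
scene rodtop 0.2043 blade 0.2030 rim 0.1186 [97, 338, 677] gap 0.0013 exposed 0.0858
side blade xg width 0.0066 red n 31
side rodtop 0.2048 blade 0.2041 rim 0.1192 [117, 184, 582] gap 0.0008 exposed 0.0856
```

```bash
python3 -m pendant '[[[0,0,-0.0012,0,0,0,0.05],[0,0,0,0,0,0,0.05],[0,0,0,0,0,0,0.05],[0,0,0,0,0,0,0.05]]]'
python3 gap.py 8
```

```text
t: 24.05
tcp_pos: [0.603, -0.2036, 0.2255]
tool_rot: [-0.066, 0.998, -0.0, 0.0]
force: [2.9, -2.2, -4.0]
finger_gap: 0.158
gripper_force: 30.5
scene blade xg width 0.0131 red n 91
scene rodtop 0.2043 blade 0.2046 rim 0.1188 [151, 443, 888] gap -0.0003 exposed 0.0855
side blade xg width 0.0061 red n 31
side rodtop 0.2048 blade 0.2052 rim 0.1192 [157, 253, 768] gap -0.0004 exposed 0.0855
```

```bash
python3 -m pendant '[[[0,0,0,0,0,0,0.5],[0,0,0,0,0,0,0.5],[0,0,0,0,0,0,0.5],[0,0,0,0,0,0,0.5],[0,0,-0.01,0,0,0,0.5],[0,0,-0.02,0,0,0,0.5],[0,0,-0.04,0,0,0,0.5],[0,0,-0.05,0,0,0,0.5],[0,0,-0.03,0,0,0,0.5],[0.03,0,0,0,0,0,0.5],[0.05,0,0,0,0,0,0.5],[0.05,0,0,0,0,0,0.5],[0.03,0,0,0,0,0,0.5],[0,0,0,0,0,0,0.5],[0,0,0,0,0,0,0.5]]]'
python3 gap.py 15; python3 look.py e
```

```text
t: 26.35
tcp_pos: [0.4764, -0.2205, 0.3462]
tool_rot: [-0.066, 0.998, -0.0, 0.001]
force: [0.1, -1.3, 0.0]
finger_gap: 0.502
gripper_force: 0.0
scene blade xg width 0.0131 red n 93
scene rodtop 0.2043 blade 0.2047 rim 0.1186 [256, 838, 1694] gap -0.0004 exposed 0.0857
side blade xg width 0.0085 red n 67
side rodtop 0.2049 blade 0.2052 rim 0.1192 [269, 873, 1445] gap -0.0003 exposed 0.0856
tcp [ 0.476  -0.2202  0.3452] theta -172.4 zaxis [ 0. -0. -1.] F [-0.43 -0.15  0.88] gap 0.501 t 27.85
rows total [-0.1709  0.1709  0.0978] -38.67370449982787
```

View pics/le.png

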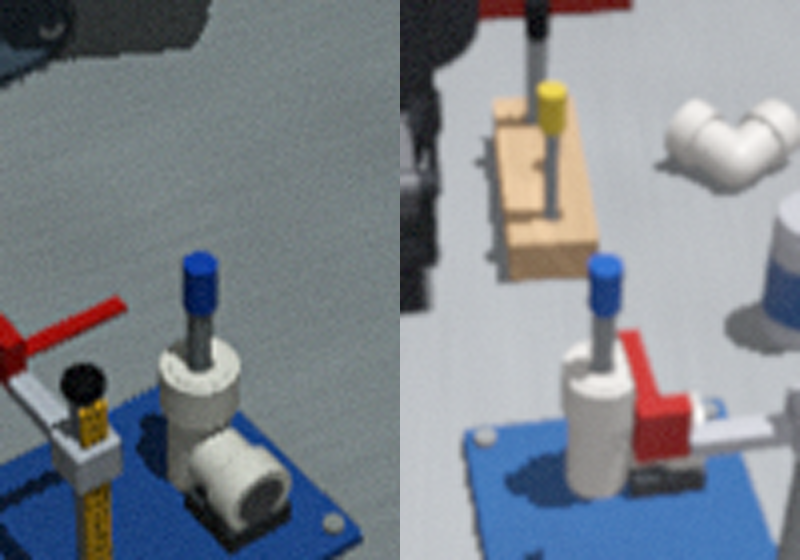

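The blade and the rod top agree to within 0.4 mm in both cameras, and the gripper is clear of everything.

```bash
python3 -c "
from station import job
print(job.sign_off())"
```

```text
the job is handed in; nothing more can be done
None
```

The blue rod is bottomed in the socket and released. The pointer blade sits level with its top to within about 0.4 mm by camera, at an exposed length of about 86 mm. The job is handed in, but the sign-off gave no verdict.

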